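# Count the dissecting instruments back into the shadow tray

### The arm

A 6-joint arm with a two-finger parallel gripper is mounted at the origin on the work surface. World frame = base frame: x ahead of the robot, y to its left, z up, the work surface at z = 0. Lengths are in m, angles in degrees, forces in N, time in s.
With the tool pointing down it reaches from about 0.4 to 0.825 m from the base axis. Payload 7 kg.
Tool frame: the origin (TCP) lies midway between the tips of the shut fingers; the grasp point (between the pads) lies 19 mm behind it (ctrl.hold_point_z is the distance from the TCP to the grasp point, in m); z points along the fingers, y is the line along which they close (so a half turn about z gives the same grasp; the last joint's range is limited). The gripper opens to 88 mm and grips with 3 to 60 N. Pads are 19 mm wide; open, the fingers measure 130 mm over their backs; the gripper's body (78 mm by 193 mm) begins 47 mm behind the grasp point.
Start: joints at [-49.269, 20.546, 0.682, 0, -70.136, -16.507], TCP at [0.277, -0.616, 0.227] pointing down, gripper open.
Joint ranges: [-176.03, 176.03], [-82.01, 121.73], [-58.28, 71.71], [-173.87, 95.51], [-174.79, -0.11], [-173.66, 173.66]. Speed limits (degrees/s): [136.94, 136.94, 172.46, 180, 180, 180].

### API

Orientations are given as [roll, pitch, yaw] about the fixed x, y, z axes, in that order (R = Rz(yaw) Ry(pitch) Rx(roll)).
In Python, from plant import ctrl gives the robot as it stands.
- The arm moves only by the tool apply_moves, never from a script. Its argument "deltas" is a list of rows, each an object with "fingers": the finger opening in mm, from 0 to 87.6; "delta_pos": the shift along the tool's x, y, z in mm, a list of three; "angular": the turn, a rotation vector about the tool's x, y, z in degrees, a list of three. A call has 1 to 10 rows; each row is the pose to reach, as a shift and turn from the pose commanded when the call began, along the tool's axes at that moment; what a row does not reach only later rows make up. A row lasts 1/10 s, in which the tool goes at most 50 mm and 8.59 degrees, less where a joint would pass 70% of its speed; a pose out of reach is approached as far as the arm can. A call with a gripper value outside its range is refused whole. The fingers move at their own pace and stop on an object; the grip force is fixed at half the most. Time passes only in rows, so rows that repeat a pose let the fingers close. It gives the time, the measured TCP pose, the force, the opening and the grip force at its end, in the units of the state.
- ctrl.get_obs(): the state, without advancing time (a new reading comes with each control period).
- ctrl.snapshot(name): name is "scene" or "top" or "wrist"; returns the picture (400x640x3 uint8, red, green, blue); there is no depth.
- ctrl.camera_params(name): a dict with "fx", "fy", "cx", "cy" (pixels), "cam_to_world" (4x4, takes a point from camera to world coordinates); the wrist camera has in their place "mount" (4x4, takes a point from camera to tool coordinates, whose origin is the TCP and whose axes are the flange's). Camera axes: x right, y up, looking along -z (the intrinsics and any distortion apply to the point x, -y, -z); pixel columns grow to the right and rows downward; lengths in m; the calibration is good to about 2 mm. A picture is of the moment at which its call begins: read the wrist's pose just before it. camera_params takes no time and is no camera call.
- ctrl.close_job(): hands the job in; it is judged then, once.
The state is a dict: "clock": time; "joint_pos": joint angles; "qvel": joint speeds; "tau": joint torques, N m; "tool_pos": TCP position; "orientation": TCP orientation; "force": force on the tool from outside, world axes, zero at the start; "moment": the same for the moment, N m; "opening": finger opening in m; "gripper_force": force on a finger pad.
Only numpy, scipy, OpenCV 4.12 (cv2) and the standard library are available. Lean on these libraries where they do the work, as an engineer would, in place of code of your own. Each camera call takes 0.05 s, during which the arm holds its last target. There are 200 camera calls.

### The job

The dissection class is over: put the four dissecting instruments (the all-steel scissors with round finger rings, the forceps, the scalpel and the hand lens) back in the yellow instrument tray, each lying flat on its own outline and pointing the way the outline does, so that the teacher can see that nothing is missing. Leave the student's pen and the plastic-handled paper scissors where they are on the table.

Things in the scene. Friction and masses are not known exactly. Their poses are not given: they have to be found in the camera images.
- scissors_grip (a point): Dissecting scissors, all steel, closed, lying flat: 130 mm long, 5 mm thick, two small round finger rings (52 mm over both), slim pointed blades. Point: the grip point, on the long axis, half-way up, on the parallel shanks between rings and pivot, 20 mm behind the middle of the length, 12.8 mm wide there; the rings begin 18 mm behind it; x along it to the pointed end, z up. About 45 g.
- forceps_grip (a point): Steel dissecting forceps (tweezers) lying on their side, a narrow V seen from above: 114 mm long, 9 mm high, legs joined at the back and 18 mm apart near the front, rigid. Point: the grip point, on the long axis, half-way up, near the joined back end, 30 mm behind the middle of the length, 10 mm wide there; x along it to the open end, z up. About 25 g.
- scalpel_grip (a point): Steel scalpel lying flat: slim flat handle 110 mm long, 10 mm wide, 5 mm thick, with a short thin blade, 148 mm in all. Point: the grip point, on the long axis, half-way up, on the handle, 30 mm behind the middle of the length, 10 mm wide there; x along it to the blade end, z up. About 24 g.
- lens_grip (a point): Hand lens lying flat: round steel frame of 52 mm diameter and 9 mm height with glass, and a straight black handle 62 mm long, 11 mm wide, 10 mm high; 124 mm in all. Point: the grip point, on the long axis, half-way up, on the handle, 66 mm from the lens centre, 11 mm wide there; x along it to the lens end, z up. About 50 g.
- paper_scissors_mid (a point): A student's paper scissors, NOT one of the instruments, to be left alone: 135 mm long, two big oval black plastic bows (about 68 mm over both, 8 mm high), broad round-tipped blade. The point is the middle of the length, 4 mm above the table; x towards the blade tip.
- pen_mid (a point): A student's ballpoint pen, NOT one of the instruments, to be left alone: 141 mm long, 10 mm thick, round barrel with a clip and a conical steel tip. The point is the middle of the length, 4.5 mm above the table; x towards the writing tip.
- mat_scissors_mark (a point): Place for the scissors: light grey mat, 168 x 56 mm, one of four side by side (60 mm apart, any order) fixed in the yellow tray (180 x 272 mm, rim 12 mm high), with a black outline of the scissors. Point: middle of its top face, 6 mm above the table; x along the mat to the outline's pointed end. The instrument's grip point belongs 30 mm behind it (-x), x pointing the same way.
- mat_forceps_mark (a point): Place for the forceps: light grey mat, 168 x 56 mm, one of four side by side (60 mm apart, any order) fixed in the yellow tray (180 x 272 mm, rim 12 mm high), with a black outline of the forceps. Point: middle of its top face, 6 mm above the table; x along the mat to the outline's open end. The instrument's grip point belongs 30 mm behind it (-x), x pointing the same way.
- mat_scalpel_mark (a point): Place for the scalpel: light grey mat, 168 x 56 mm, one of four side by side (60 mm apart, any order) fixed in the yellow tray (180 x 272 mm, rim 12 mm high), with a black outline of the scalpel. Point: middle of its top face, 6 mm above the table; x along the mat to the outline's blade end. The instrument's grip point belongs 30 mm behind it (-x), x pointing the same way.
- mat_lens_mark (a point): Place for the hand lens: light grey mat, 168 x 56 mm, one of four side by side (60 mm apart, any order) fixed in the yellow tray (180 x 272 mm, rim 12 mm high), with a black outline of the hand lens. Point: middle of its top face, 6 mm above the table; x along the mat to the outline's round end. The instrument's grip point belongs 30 mm behind it (-x), x pointing the same way.

How it is judged:
By the outcome, as a careful person would: the job done as asked, in the order asked, and still so for the second after the job is handed in, with the robot touching nothing.
It also fails if it takes over 109 s, if anything falls off the work surface, if the arm or the gripper's body presses on something with over 40 N, if the wrist force passes 120 N, or if a joint passes its speed limit or range.

## Working session

There is one attempt and no reset: what is moved stays moved. The work goes in short steps, Python scripts to look and compute and a tool call to move; the robot and the scene stay as the last step left them, time stands still between calls to the robot, and variables do not carry over. Pictures are saved under pics/ and viewed, at most 14 in all, crops included, and the job is handed in when it is done.

Besides the shell and the picture viewer there is one more tool, called after "Request:" by a JSON object that holds its "api" and its "payload". apply_moves: Moves the arm, as the interface text tells. Its arguments: {"type":"object","properties":{"deltas":{"type":"array"}},"required":["deltas"]}

```bash
ls; mkdir -p pics
python3 - <<'E'
from plant import ctrl
import cv2
o=ctrl.get_obs(); print(o['clock'],o['tool_pos'],o['orientation'],o['opening'],ctrl.hold_point_z)
for n in ('top','scene','wrist'):
    im=ctrl.snapshot(n); cv2.imwrite(f'pics/{n}0.png',im[:,:,::-1]); p=ctrl.camera_params(n); print(n,p)
E
```

```text
pics
0.0 [ 0.27673563 -0.61513984  0.22561905] [ 1.79906190e+02 -7.95973433e-03 -1.55782943e+02] 0.08747110775528 0.0188
top {'fx': 394.8408981617717, 'fy': 394.8408981617717, 'cx': 320.7432232701792, 'cy': 196.5270719626311, 'cam_to_world': array([[ 0.00788509,  0.99892695, -0.04563738,  0.45662943],
       [-0.99987058,  0.00723609, -0.01436866, -0.02346969],
       [-0.014023  ,  0.04574477,  0.99885473,  0.96241094],
       [ 0.        ,  0.        ,  0.        ,  1.        ]])}
scene {'fx': 391.88871147530443, 'fy': 391.88871147530443, 'cx': 321.5400621059241, 'cy': 202.13402117267452, 'cam_to_world': array([[ 0.60525136, -0.5419262 ,  0.58308385,  1.14980225],
       [ 0.79602536,  0.41553377, -0.44008558, -0.49919102],
       [-0.00379712,  0.73051193,  0.68288938,  0.80393593],
       [ 0.        ,  0.        ,  0.        ,  1.        ]])}
wrist {'fx': 322.36169460223977, 'fy': 322.36169460223977, 'cx': 317.7163914790633, 'cy': 202.53635209994476, 'mount': array([[ 6.53526963e-04,  9.68368816e-01,  2.49522364e-01,
         6.72951727e-02],
       [ 9.99999709e-01, -7.30828333e-04,  2.17153255e-04,
        -1.12306699e-03],
       [ 3.92642454e-04,  2.49522149e-01, -9.68369012e-01,
        -1.58185371e-01],
       [ 0.00000000e+00,  0.00000000e+00,  0.00000000e+00,
         1.00000000e+00]])}
```

View pics/top0.png

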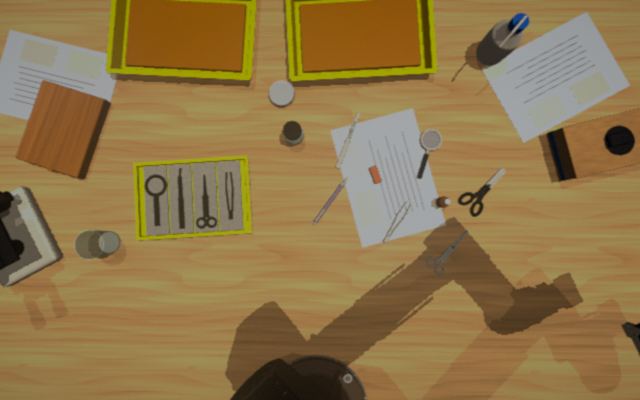

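View pics/scene0.png

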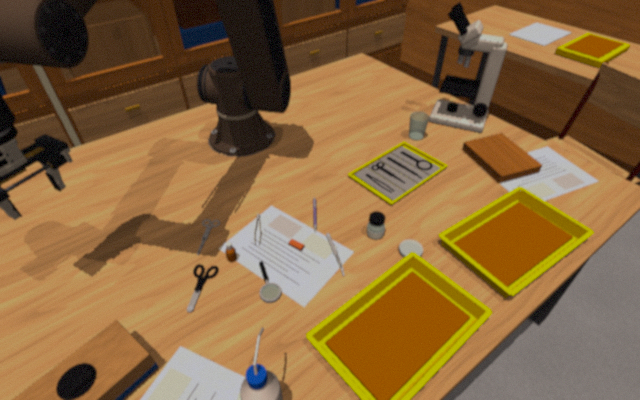

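Top view: the tray is at about (193,198), with its mats in the order lens, scalpel, scissors, forceps from left to right. The lens lies at (428,150), forceps at (397,222), steel scissors at (447,252) and paper scissors at (482,192). The thin items at (348,140) and (330,202) are the scalpel and pen, so I'll zoom in to tell which is which.

```bash
cat > h.py <<'E'
import numpy as np, cv2
from scipy.spatial.transform import Rotation as R
from plant import ctrl
def pix2w(name,uv,z,pose=None):
    p=ctrl.camera_params(name); uv=np.atleast_2d(np.array(uv,float))
    d=np.c_[(uv[:,0]-p['cx'])/p['fx'],-(uv[:,1]-p['cy'])/p['fy'],-np.ones(len(uv))]
    if name=='wrist':
        T=np.eye(4); T[:3,:3]=R.from_euler('xyz',pose[1],degrees=True).as_matrix(); T[:3,3]=pose[0]; M=T@p['mount']
    else: M=p['cam_to_world']
    dw=d@M[:3,:3].T; o=M[:3,3]; return o+dw*((z-o[2])/dw[:,2])[:,None]
def w2pix(name,P,pose=None):
    p=ctrl.camera_params(name); P=np.atleast_2d(P)
    if name=='wrist':
        T=np.eye(4); T[:3,:3]=R.from_euler('xyz',pose[1],degrees=True).as_matrix(); T[:3,3]=pose[0]; M=T@p['mount']
    else: M=p['cam_to_world']
    c=(P-M[:3,3])@M[:3,:3]; return np.c_[p['cx']-p['fx']*c[:,0]/c[:,2],p['cy']+p['fy']*c[:,1]/c[:,2]]
E
python3 - <<'E'
import cv2
im=cv2.imread('pics/top0.png')
a=cv2.resize(im[100:280,305:515],None,fx=3.8,fy=3.3,interpolation=cv2.INTER_CUBIC) 
cv2.imwrite('pics/c1.png',cv2.resize(im[105:275,310:510],None,fx=3.5,fy=3.5,interpolation=cv2.INTER_CUBIC))
cv2.imwrite('pics/c2.png',cv2.resize(im[145:250,125:260],None,fx=5.5,fy=5.5,interpolation=cv2.INTER_CUBIC))
E
```

```text
(no output)
```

View pics/c1.png

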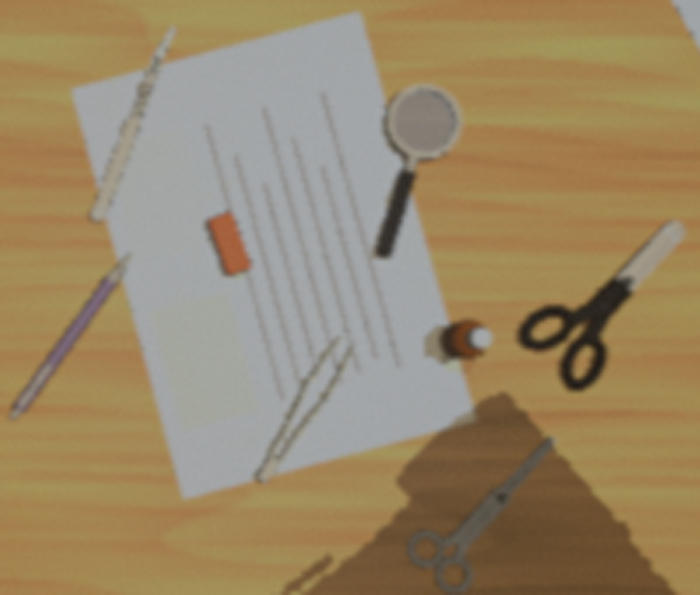

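View pics/c2.png

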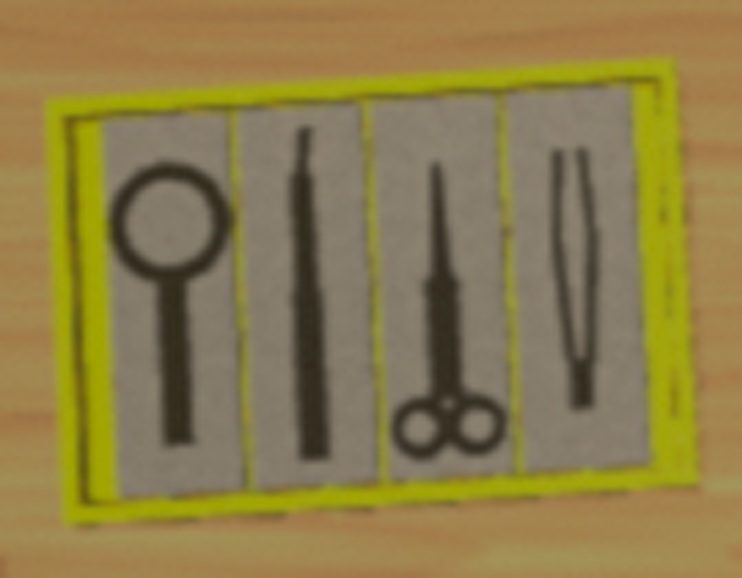

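The scalpel is at crop (172,30)–(97,216) and the pen is the purple item at (15,415)–(128,255). All four outlines point up in the image (+x). Next I'll turn these pixels into world positions and check the lengths.

Run:
```python
from h import *
def c1(p): return np.array([310+(p[0]+.5)/3.5-.5,105+(p[1]+.5)/3.5-.5])
def c2(p): return np.array([125+(p[0]+.5)/5.5-.5,145+(p[1]+.5)/5.5-.5])
def rep(n,back,front,z,f,grip):
    b,t=pix2w('top',[f(back),f(front)],z); d=t-b; L=np.hypot(*d[:2]); u=d/L
    print(n,'len %.1f'%(L*1e3),'yaw %.1f'%np.degrees(np.arctan2(d[1],d[0])),'grip',np.round((b+u*grip)*1e3,1),'b',np.round(b*1e3),'f',np.round(t*1e3))
rep('scalpel',(97,216),(172,29),.0025,c1,.044)
rep('lens handleend->centre',(382,256),(423,122),.005,c1,.032)
rep('forceps',(262,480),(344,338),.0045,c1,.027)
rep('scissors(mid ring ctr)',(440.5,561.5),(552,439),.0025,c1,.030)
rep('pen',(13,415),(129,253),.0045,c1,.07)
# mats: corners
m=pix2w('top',[c2(p) for p in [(47,100),(672,60),(697,482),(66,522)]],.012)
print('tray rim',np.round(m*1e3)); 
rep('Lmark',(178,443),(171,222),.006,c2,0)
rep('Smark',(315,459),(306,128),.006,c2,0)
rep('Scmark',(448,424),(436,162),.006,c2,0)
rep('Fmark',(582,408),(571,150),.006,c2,0)
for n,a,b in [('lens',(170,115),(181,495)),('scalpel',(300,107),(315,488)),('sci',(433,100),(450,480)),('for',(568,90),(586,472))]:
    q=(pix2w('top',c2(a),.006)+pix2w('top',c2(b),.006))/2; print(n,np.round(q*1e3,1))
```

```text
scalpel len 141.8 yaw -21.4 grip [615.5 -65.7   2.5] b [575. -50.   2.] f [ 707. -101.    2.]
lens handleend->centre len 98.0 yaw -17.1 grip [ 578.2 -256.4    5. ] b [ 548. -247.    5.] f [ 641. -276.    5.]
forceps len 113.4 yaw -29.9 grip [ 415.7 -177.7    4.5] b [ 392. -164.    4.] f [ 491. -221.    4.]
scissors(mid ring ctr) len 114.4 yaw -42.3 grip [ 359.7 -307.2    2.5] b [ 337. -287.    2.] f [ 422. -364.    2.]
pen len 138.3 yaw -35.2 grip [492.8 -32.6   4.5] b [436.   8.   4.] f [549. -72.   4.]
tray rim [[579. 448.  12.]
 [598. 171.  12.]
 [413. 157.  12.]
 [393. 434.  12.]]
Lmark len 98.1 yaw 3.4 grip [427.8 388.    6. ] b [428. 388.   6.] f [526. 394.   6.]
Smark len 146.9 yaw 2.9 grip [421.3 326.9   6. ] b [421. 327.   6.] f [568. 334.   6.]
Scmark len 116.3 yaw 3.9 grip [437.2 268.3   6. ] b [437. 268.   6.] f [553. 276.   6.]
Fmark len 114.4 yaw 3.5 grip [444.7 209.1   6. ] b [445. 209.   6.] f [559. 216.   6.]
lens [[489.2 390.7   6. ]]
scalpel [[492.9 332.    6. ]]
sci [[496.7 272.5   6. ]]
for [[501.1 212.4   6. ]]
```

Lengths and the 60 mm mat pitch agree with the task. Mat yaw comes out at about 3.6°. I'll write a delta helper and go to the scissors first.

```bash
cat >> h.py <<'E'
def go(x,y,z,yaw,o=None):
    """print tool-frame delta (mm, deg) from now to a straight-down pose; x,y,z in mm"""
    o=o or ctrl.get_obs(); Rc=R.from_euler('xyz',o['orientation'],degrees=True)
    dp=Rc.inv().apply(np.array([x,y,z])-o['tool_pos']*1e3); rv=(Rc.inv()*R.from_euler('xyz',[180,0,yaw],degrees=True)).as_rotvec(degrees=True)
    print('delta_pos',np.round(dp,1),'angular',np.round(rv,2),'rows',np.ceil(max(np.linalg.norm(dp)/50,np.linalg.norm(rv)/8.59)))
def look(fn):
    o=ctrl.get_obs(); im=ctrl.snapshot('wrist'); cv2.imwrite(f'pics/{fn}.png',im[:,:,::-1])
    np.save(f'pics/{fn}.npy',np.r_[o['tool_pos'],o['orientation']]); print(o['clock'],o['tool_pos'],o['orientation'],o['opening'],'j6',o['joint_pos'][5]); return o
E
python3 -c "
from h import *
go(360,-307,150,137.7)"
```

```text
delta_pos [-202.3  246.9   76.1] angular [ 6.000e-02 -5.000e-02  6.652e+01] rows 8.0
```

Request:
{"api": "apply_moves", "payload": {"deltas": [{"fingers": 40,"delta_pos": [-202,247,76],"angular": [0,0,66.5]},{"fingers": 40,"delta_pos": [-202,247,76],"angular": [0,0,66.5]},{"fingers": 40,"delta_pos": [-202,247,76],"angular": [0,0,66.5]},{"fingers": 40,"delta_pos": [-202,247,76],"angular": [0,0,66.5]},{"fingers": 40,"delta_pos": [-202,247,76],"angular": [0,0,66.5]},{"fingers": 40,"delta_pos": [-202,247,76],"angular": [0,0,66.5]},{"fingers": 40,"delta_pos": [-202,247,76],"angular": [0,0,66.5]},{"fingers": 40,"delta_pos": [-202,247,76],"angular": [0,0,66.5]},{"fingers": 40,"delta_pos": [-202,247,76],"angular": [0,0,66.5]},{"fingers": 40,"delta_pos": [-202,247,76],"angular": [0,0,66.5]}]}}

```text
clock: 1.15
tool_pos: [0.3599, -0.3069, 0.1506]
orientation: [180.0, -0.0, 137.8]
force: [-0.5, 0.7, -0.4]
opening: 0.0399
gripper_force: 0.0
```

```bash
python3 -c "
from h import *
look('w1')"
```

```text
1.15 [ 0.35992098 -0.3068758   0.15056212] [ 1.79998197e+02 -3.82918595e-03  1.37774456e+02] 0.039875859901306966 j6 -115.69176858401948
```

View pics/w1.png

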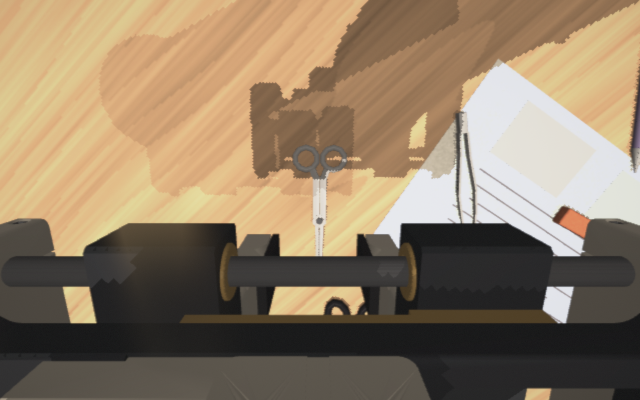

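Wrist view: the rings are at (306,158) and (333,158), the shank runs down column 319.5 and the pivot is at (320,222), so the tool is aligned with the scissors. I'll compute the offsets and the joint state.

Run:
```python
from h import *
a=np.load('pics/w1.npy'); pose=(a[:3],a[3:])
im=cv2.imread('pics/w1.png')
P=pix2w('wrist',[(306,158),(333,158),(319.5,145),(319.5,178),(320,221),(321,254)],.0025,pose)
Rc=R.from_euler('xyz',a[3:],degrees=True)
print(np.round(Rc.inv().apply(P-a[:3])*1e3,1)); print(np.round(P*1e3,1))
print('below TCP pix',w2pix('wrist',[*a[:2],.0025],pose))
print(np.round(ctrl.get_obs()['joint_pos'],1))
g=cv2.cvtColor(im,cv2.COLOR_BGR2GRAY)
for r in (182,195,205,215,235,250): print(r,g[r,305:336])
```

```text
[[ 30.5 -12.  148.1]
 [ 30.5  13.6 148.1]
 [ 42.7   0.7 148.1]
 [ 11.3   0.8 148.1]
 [-32.1   1.4 148.1]
 [-67.5   2.5 148.1]]
[[ 329.2 -295.3    2.5]
 [ 346.4 -276.3    2.5]
 [ 328.8 -277.6    2.5]
 [ 352.1 -298.7    2.5]
 [ 384.6 -327.4    2.5]
 [ 411.6 -350.4    2.5]]
below TCP pix [[318.64594227 189.51717723]]
[ -16.6    5.3  -30.2   -0.   -54.5 -115.6]
182 [185 186 187 185 182 182 182 185 195 199 200 203 205 203 173 187 196 199
 202 204 201 155 136 170 182 185 185 184 181 179 176]
195 [183 190 192 185 190 190 182 182 195 200 204 218 224 224 210 217 221 221
 223 225 224 196 185 187 190 191 193 194 194 195 196]
205 [191 190 189 188 185 184 181 183 212 220 221 223 225 223 192 211 220 221
 222 224 212 170 182 194 196 196 196 196 197 198 198]
215 [194 196 197 197 196 195 185 189 213 220 217 192 213 219 220 222 213 219
 223 223 212 196 200 204 204 204 203 203 204 206 205]
235 [208 209 208 208 206 207 208 206 203 192 198 215 220 206 200 219 224 221
 177 192 205 207 206 204 204 204 204 203 202 202 200]
250 [209 209 211 209 208 206 205 205 205 205 209 215 215 199 200 218 221 197
 207 212 213 212 211 209 208 208 206 207 208 206 202]
```

Request:
{"api": "apply_moves", "payload": {"deltas": [{"fingers": 40,"delta_pos": [-1,0.5,50],"angular": [0,0,0]},{"fingers": 40,"delta_pos": [-1,0.5,95],"angular": [0,0,0]},{"fingers": 40,"delta_pos": [-1,0.5,130],"angular": [0,0,0]},{"fingers": 40,"delta_pos": [-1,0.5,144],"angular": [0,0,0]},{"fingers": 40,"delta_pos": [-1,0.5,148],"angular": [0,0,0]},{"fingers": 40,"delta_pos": [-1,0.5,148],"angular": [0,0,0]},{"fingers": 5,"delta_pos": [-1,0.5,148],"angular": [0,0,0]},{"fingers": 5,"delta_pos": [-1,0.5,148],"angular": [0,0,0]},{"fingers": 5,"delta_pos": [-1,0.5,148],"angular": [0,0,0]},{"fingers": 5,"delta_pos": [-1,0.5,148],"angular": [0,0,0]}]}}

```text
clock: 2.2
tool_pos: [0.3613, -0.3078, 0.0032]
orientation: [180.0, 0.1, 137.7]
force: [0.4, -0.1, 0.5]
opening: 0.0135
gripper_force: 0.3
```

Request:
{"api": "apply_moves", "payload": {"deltas": [{"fingers": 5,"delta_pos": [0,0,0],"angular": [0,0,0]},{"fingers": 5,"delta_pos": [0,0,0],"angular": [0,0,0]},{"fingers": 5,"delta_pos": [0,0,-10],"angular": [0,0,0]},{"fingers": 5,"delta_pos": [0,0,-40],"angular": [0,0,0]},{"fingers": 5,"delta_pos": [0,0,-85],"angular": [0,0,0]},{"fingers": 5,"delta_pos": [0,0,-120],"angular": [0,0,0]},{"fingers": 5,"delta_pos": [0,0,-120],"angular": [0,0,0]}]}}

```text
clock: 2.9
tool_pos: [0.3636, -0.309, 0.128]
orientation: [179.8, 0.5, 137.8]
force: [0.4, 0.1, -0.2]
opening: 0.0115
gripper_force: 30.0
```

```bash
python3 -c "
from h import *
go(466.8,270.6,120,183.6)"
```

```text
delta_pos [313.1 498.5   6.8] angular [-4.000e-02  5.200e-01 -4.582e+01] rows 12.0
```

Request:
{"api": "apply_moves", "payload": {"deltas": [{"fingers": 5,"delta_pos": [314,498,4],"angular": [0,0,-45.8]},{"fingers": 5,"delta_pos": [314,498,4],"angular": [0,0,-45.8]},{"fingers": 5,"delta_pos": [314,498,4],"angular": [0,0,-45.8]},{"fingers": 5,"delta_pos": [314,498,4],"angular": [0,0,-45.8]},{"fingers": 5,"delta_pos": [314,498,4],"angular": [0,0,-45.8]},{"fingers": 5,"delta_pos": [314,498,4],"angular": [0,0,-45.8]},{"fingers": 5,"delta_pos": [314,498,4],"angular": [0,0,-45.8]},{"fingers": 5,"delta_pos": [314,498,4],"angular": [0,0,-45.8]},{"fingers": 5,"delta_pos": [314,498,4],"angular": [0,0,-45.8]},{"fingers": 5,"delta_pos": [314,498,4],"angular": [0,0,-45.8]}]}}

```text
clock: 3.9
tool_pos: [0.4476, 0.1866, 0.1194]
orientation: [180.0, -0.0, -176.4]
force: [0.9, -0.3, -0.1]
opening: 0.0118
gripper_force: 30.0
```

```bash
python3 -c "
from h import *
go(466.8,270.6,120,183.6)"
```

```text
delta_pos [-24.4  82.6  -0.6] angular [ 0.   -0.   -0.04] rows 2.0
```

Request:
{"api": "apply_moves", "payload": {"deltas": [{"fingers": 5,"delta_pos": [-23,80,0],"angular": [0,0,0]},{"fingers": 5,"delta_pos": [-23,80,0],"angular": [0,0,0]},{"fingers": 5,"delta_pos": [-23,80,0],"angular": [0,0,0]},{"fingers": 5,"delta_pos": [-23,80,0],"angular": [0,0,0]},{"fingers": 5,"delta_pos": [-23,80,0],"angular": [0,0,0]}]}}

```text
clock: 4.4
tool_pos: [0.4655, 0.2648, 0.1189]
orientation: [-180.0, -0.1, -176.5]
force: [-0.7, -0.0, -1.2]
opening: 0.0113
gripper_force: 30.0
```

```bash
python3 -c "
from h import *
look('w2');go(466.8,270.6,120,183.6)"
```

```text
4.4 [0.46547859 0.26483617 0.11892711] [-1.79961327e+02 -5.61997916e-02 -1.76501100e+02] 0.011324722077049076 j6 -137.10202203935225
delta_pos [-1.5  5.8 -0.9] angular [-0.02 -0.03 -0.12] rows 1.0
```

View pics/w2.png

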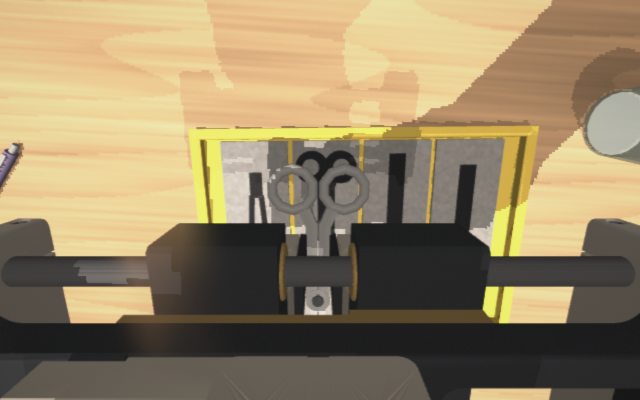

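The scissors are held straight, with rings at (294,189) and (345,190). Their outline's rings sit at about (311,163) and (343,163), with yellow seams at columns 291, 361 and 432. I'll refine the mat frame from this view.

Run:
```python
from h import *
a=np.load('pics/w2.npy'); pose=(a[:3],a[3:])
im=cv2.imread('pics/w2.png'); h=cv2.cvtColor(im,cv2.COLOR_BGR2HSV)
y=(h[...,0]>20)&(h[...,0]<35)&(h[...,1]>110)&(h[...,2]>80)
def runs(v,o):
    i=np.flatnonzero(v)+o; return [(s[0],s[-1]) for s in np.split(i,np.flatnonzero(np.diff(i)>1)+1)] if len(i) else []
for r in (145,165,185,205,215): print(r,runs(y[r,180:550],180))
for c in (270,300,360,400,480): print('c',c,runs(y[110:220,c],110))
g=cv2.cvtColor(im,cv2.COLOR_BGR2GRAY)
for r in (160,175,190,205): print(r,'scalpel',runs(g[r,375:420]<60,375),'lens',runs(g[r,445:490]<60,445),'fcps',runs(g[r,230:285]<60,230))
print('scal col',g[145:165,398],'lens',g[155:175,467])
```

```text
145 [(np.int64(189), np.int64(219)), (np.int64(288), np.int64(291)), (np.int64(360), np.int64(363)), (np.int64(432), np.int64(435)), (np.int64(504), np.int64(535))]
165 [(np.int64(192), np.int64(220)), (np.int64(359), np.int64(363)), (np.int64(430), np.int64(433)), (np.int64(501), np.int64(532))]
185 [(np.int64(194), np.int64(222)), (np.int64(289), np.int64(292)), (np.int64(429), np.int64(432)), (np.int64(499), np.int64(529))]
205 [(np.int64(196), np.int64(224)), (np.int64(427), np.int64(430)), (np.int64(496), np.int64(526))]
215 [(np.int64(197), np.int64(225)), (np.int64(290), np.int64(293)), (np.int64(358), np.int64(361)), (np.int64(426), np.int64(429)), (np.int64(495), np.int64(524))]
c 270 [(np.int64(128), np.int64(140))]
c 300 [(np.int64(128), np.int64(140))]
c 360 [(np.int64(127), np.int64(168)), (np.int64(208), np.int64(219))]
c 400 [(np.int64(127), np.int64(139))]
c 480 [(np.int64(126), np.int64(138))]
160 scalpel [(np.int64(390), np.int64(405))] lens [] fcps []
175 scalpel [(np.int64(389), np.int64(404))] lens [(np.int64(460), np.int64(474))] fcps [(np.int64(255), np.int64(259))]
190 scalpel [(np.int64(388), np.int64(403))] lens [(np.int64(458), np.int64(472))] fcps []
205 scalpel [(np.int64(388), np.int64(402))] lens [(np.int64(457), np.int64(471))] fcps []
scal col [100 101 103 105 105 107 107 101  58  32  29  29  28  28  27  28  29  29
  27  28] lens [128 125 123 121 123 127 129 130 126  86  44  33  33  33  31  34  32  33
  32  32]
```

Run:
```python
from h import *
a=np.load('pics/w2.npy'); pose=(a[:3],a[3:])
S=dict(forc_left=[(219.7,145),(220.7,165),(222.7,185),(224.6,205),(225.6,215)],s1=[(289.5,145),(290.5,185),(291.5,215)],s2=[(361.5,145),(361,165),(359.5,215)],s3=[(433.5,145),(431.5,165),(430.5,185),(428.5,205),(427.5,215)],lens_right=[(503.5,145),(500.5,165),(498.5,185),(495.5,205),(494.5,215)],scalp=[(397.5,160),(396.5,175),(395.5,190),(395,205)],lens=[(467,175),(465,190),(464,205)])
u=np.radians(3.6); ex=np.array([np.cos(u),np.sin(u)]); ey=np.array([-ex[1],ex[0]])
for k,v in S.items():
    P=pix2w('wrist',v,.006,pose)*1e3; d=P[0]-P[-1]
    print(k,'yaw %.2f'%np.degrees(np.arctan2(-d[1],-d[0])),'lateral',np.round(P[:,:2]@ey,1))
for n,p in [('scalpel end',(398,153.3)),('lens end',(467.5,164.5))]:
    P=pix2w('wrist',p,.006,pose)[0]*1e3; print(n,P[:2]@ex,P[:2]@ey)
# top estimate in same frame
for n,x,y in [('lens',489.2,390.7),('scalpel',492.9,332),('sci',496.7,272.5),('for',501.1,212.4)]: print(n,np.dot([x,y],ex),np.dot([x,y],ey))
print('tcp',a[:2]@ex*1e3,a[:2]@ey*1e3)
# scissors as held: ring centres, height tcp+~0
P=pix2w('wrist',[(294,189),(345,190)],a[2],pose)*1e3; print('rings',P[:,:2]@ex,P[:,:2]@ey)
```

```text
forc_left yaw 4.09 lateral [152.4 151.9 152.3 152.7 152.9]
s1 yaw 3.95 lateral [210.4 210.4 210.7]
s2 yaw 3.81 lateral [270.1 270.3 270.4]
s3 yaw 3.68 lateral [329.9 329.7 330.3 330.1 330. ]
lens_right yaw 4.29 lateral [388.  387.8 388.5 388.3 388.7]
scalp yaw 3.88 lateral [300.8 300.7 300.6 301. ]
lens yaw 4.46 lateral [360.6 360.3 361. ]
scalpel end 441.6889796473037 300.85662081880696
lens end 451.12060743297934 359.9580277703838
lens 512.7669315272132 359.2119206431856
scalpel 512.7738269260271 300.3954267621876
sci 512.8302925820603 240.77423244649404
for 513.4478999634331 180.51654778202595
tcp 481.1892720082839 235.08593374533166
rings [448.08684704 448.62049287] [222.03257584 247.61550346]
```

```bash
cat >> h.py <<'E'
u=np.radians(3.6); ex=np.array([np.cos(u),np.sin(u)]); ey=np.array([-ex[1],ex[0]])
def gomat(lon,lat,z,yaw=183.8): go(*(lon*ex+lat*ey),z,yaw)
E
python3 -c "
from h import *
gomat(484,240.4,9)"
```

```text
delta_pos [ -2.7   5.5 110.1] angular [-0.02 -0.03 -0.32] rows 3.0
```

Request:
{"api": "apply_moves", "payload": {"deltas": [{"fingers": 5,"delta_pos": [-2.7,5.5,30],"angular": [0,0,-0.3]},{"fingers": 5,"delta_pos": [-2.7,5.5,65],"angular": [0,0,-0.3]},{"fingers": 5,"delta_pos": [-2.7,5.5,90],"angular": [0,0,-0.3]},{"fingers": 5,"delta_pos": [-2.7,5.5,100],"angular": [0,0,-0.3]},{"fingers": 5,"delta_pos": [-2.7,5.5,100],"angular": [0,0,-0.3]},{"fingers": 5,"delta_pos": [-2.7,5.5,100],"angular": [0,0,-0.3]},{"fingers": 5,"delta_pos": [-2.7,5.5,100],"angular": [0,0,-0.3]}]}}

```text
clock: 5.15
tool_pos: [0.4693, 0.2722, 0.0207]
orientation: [179.9, 0.1, -176.2]
force: [0.0, -0.3, -0.5]
opening: 0.0116
gripper_force: 30.0
```

```bash
python3 -c "
from h import *
gomat(484,240.4,9)"
```

```text
delta_pos [ 1.5 -1.8 11.7] angular [0.1  0.11 0.02] rows 1.0
```

Request:
{"api": "apply_moves", "payload": {"deltas": [{"fingers": 5,"delta_pos": [1.5,-1.8,8],"angular": [0,0,0]},{"fingers": 5,"delta_pos": [1.5,-1.8,10],"angular": [0,0,0]},{"fingers": 5,"delta_pos": [1.5,-1.8,11],"angular": [0,0,0]},{"fingers": 5,"delta_pos": [1.5,-1.8,11.5],"angular": [0,0,0]},{"fingers": 5,"delta_pos": [1.5,-1.8,11.5],"angular": [0,0,0]}]}}

```text
clock: 5.65
tool_pos: [0.4669, 0.2694, 0.009]
orientation: [-180.0, 0.0, -176.1]
force: [-6.5, -2.9, 16.7]
opening: 0.0113
gripper_force: 30.0
```

Request:
{"api": "apply_moves", "payload": {"deltas": [{"fingers": 5,"delta_pos": [0,0,-0.8],"angular": [0,0,0]},{"fingers": 16,"delta_pos": [0,0,-0.8],"angular": [0,0,0]},{"fingers": 28,"delta_pos": [0,0,-0.8],"angular": [0,0,0]},{"fingers": 28,"delta_pos": [0,0,-0.8],"angular": [0,0,0]},{"fingers": 28,"delta_pos": [0,0,-20],"angular": [0,0,0]},{"fingers": 28,"delta_pos": [0,0,-60],"angular": [0,0,0]},{"fingers": 28,"delta_pos": [0,0,-110],"angular": [0,0,0]},{"fingers": 28,"delta_pos": [0,0,-140],"angular": [0,0,0]},{"fingers": 28,"delta_pos": [0,0,-140],"angular": [0,0,0]}]}}

```text
clock: 6.55
tool_pos: [0.4693, 0.2716, 0.1526]
orientation: [179.7, 0.4, -176.1]
force: [0.9, 0.1, 0.0]
opening: 0.028
gripper_force: 0.0
```

```bash
python3 -c "
from h import *
look('w3')
im=cv2.imread('pics/w3.png');cv2.imwrite('pics/w3c.png',cv2.resize(im[110:310,170:470],None,fx=2.6,fy=2.6))
go(415.7,-177.7,150,150.1)"
```

```text
6.55 [0.46928198 0.27164984 0.15258515] [ 179.69258971    0.37724797 -176.13186492] 0.028026711120216315 j6 -137.00472556886646
delta_pos [  82.3 -444.    -1.8] angular [ 0.26  0.14 33.74] rows 10.0
```

View pics/w3c.png

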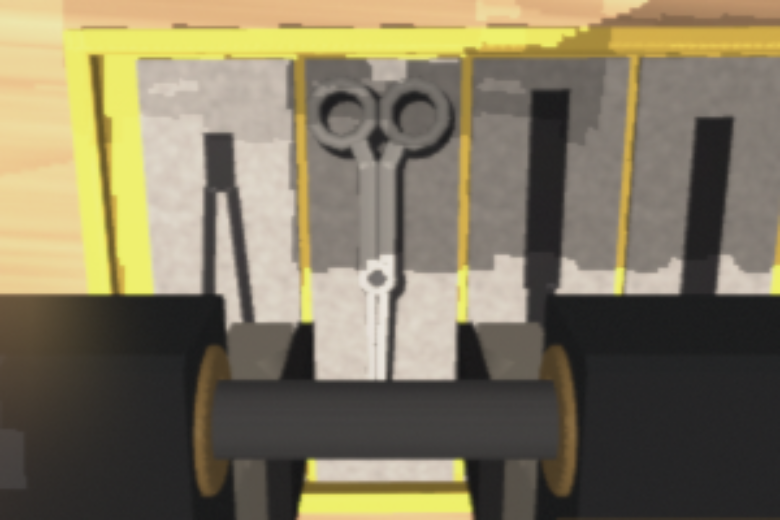

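The scissors lie on their outline, about 1 mm to the left and pointing the right way. Next is the forceps.

Request:
{"api": "apply_moves", "payload": {"deltas": [{"fingers": 40,"delta_pos": [82,-443,-2],"angular": [0,0,33.8]},{"fingers": 40,"delta_pos": [82,-443,-2],"angular": [0,0,33.8]},{"fingers": 40,"delta_pos": [82,-443,-2],"angular": [0,0,33.8]},{"fingers": 40,"delta_pos": [82,-443,-2],"angular": [0,0,33.8]},{"fingers": 40,"delta_pos": [82,-443,-2],"angular": [0,0,33.8]},{"fingers": 40,"delta_pos": [82,-443,-2],"angular": [0,0,33.8]},{"fingers": 40,"delta_pos": [82,-443,-2],"angular": [0,0,33.8]},{"fingers": 40,"delta_pos": [82,-443,-2],"angular": [0,0,33.8]},{"fingers": 40,"delta_pos": [82,-443,-2],"angular": [0,0,33.8]},{"fingers": 40,"delta_pos": [82,-443,-2],"angular": [0,0,33.8]}]}}

```text
clock: 7.6
tool_pos: [0.4125, -0.1824, 0.1483]
orientation: [-179.9, -0.1, 149.6]
force: [-0.2, -0.2, -0.4]
opening: 0.0399
gripper_force: 0.0
```

Request:
{"api": "apply_moves", "payload": {"deltas": [{"fingers": 40,"delta_pos": [0,0,0],"angular": [0,0,0]},{"fingers": 40,"delta_pos": [0,0,0],"angular": [0,0,0]},{"fingers": 40,"delta_pos": [0,0,0],"angular": [0,0,0]}]}}

```text
clock: 7.9
tool_pos: [0.415, -0.1767, 0.1493]
orientation: [-180.0, -0.0, 150.1]
force: [0.0, 0.1, 1.1]
opening: 0.04
gripper_force: 0.0
```

```bash
python3 -c "
from h import *
look('w4')
go(415.7,-177.7,150,150.1)
im=cv2.imread('pics/w4.png');cv2.imwrite('pics/w4c.png',cv2.resize(im[110:310,170:470],None,fx=2.6,fy=2.6))"
```

```text
7.9 [ 0.41499308 -0.17672432  0.1493442 ] [-1.79990449e+02 -2.86312299e-02  1.50139540e+02] 0.04003093239016713 j6 -121.9470694224515
delta_pos [-1.  -0.6 -0.5] angular [-0.   -0.01  0.06] rows 1.0
```

View pics/w4c.png

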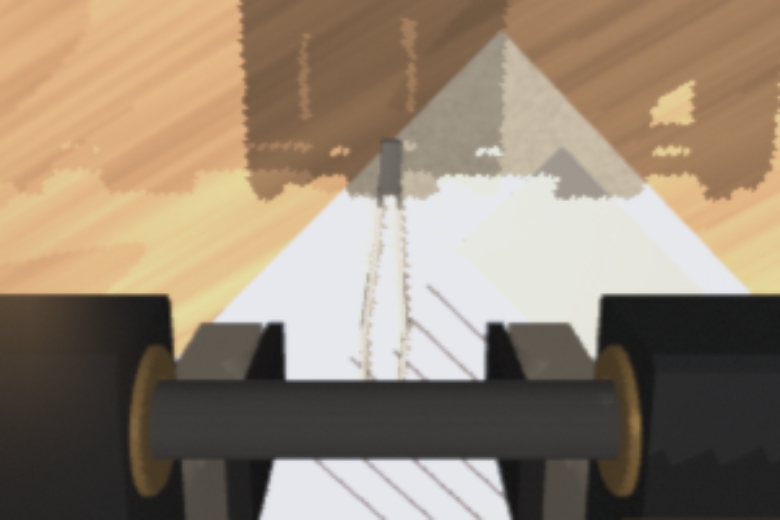

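The forceps' back end is at crop (391,138), and the leg midline runs through (391,205), (385.5,300) and (384.5,370).

Run:
```python
from h import *
a=np.load('pics/w4.npy'); pose=(a[:3],a[3:])
im=cv2.imread('pics/w4.png'); g=cv2.cvtColor(im,cv2.COLOR_BGR2GRAY)
for r in (166,172,178,200,215,230,240,250): print(r,g[r,305:332])
Rc=R.from_euler('xyz',a[3:],degrees=True)
for z in (.0045,):
    P=pix2w('wrist',[(170+x/2.6,110+y/2.6) for x,y in [(391,138),(391,205),(385.5,300),(384.5,370)]],z,pose); print(np.round(Rc.inv().apply(P-a[:3])*1e3,1))
```

```text
166 [102 101 101 101 101 101 102 103 103 104 103  99 106 109 108 106 106 105
 106 123 168 186 186 184 180 158 148]
172 [105 105 105 104 105 105 109 128 141 147 145 117 107 108 107 106 105 105
 106 121 140 146 146 147 148 150 151]
178 [107 122 138 143 144 146 144 143 144 143 126 110 108 108 107 106 104 104
 106 141 173 184 186 184 181 181 184]
200 [232 232 232 232 232 232 232 231 229 224 220 206 225 231 231 230 230 226
 223 226 226 228 231 232 232 232 232]
215 [232 232 232 232 232 227 189 211 220 204 223 231 232 232 232 232 232 230
 224 219 180 188 222 231 232 232 232]
230 [232 232 232 228 183 208 217 201 224 231 232 232 232 232 232 232 232 231
 230 224 216 171 215 230 232 232 232]
240 [232 232 230 228 223 212 202 223 231 232 232 232 232 232 232 232 232 232
 227 183 185 202 207 226 232 232 232]
250 [230 219 187 172 207 196 188 198 225 232 232 232 232 232 232 232 232 229
 210 214 211 169 168 199 225 231 232]
[[ 26.3   1.4 144.9]
 [  1.6   1.5 144.8]
 [-35.3  -0.5 144.8]
 [-64.   -0.9 144.8]]
```

Request:
{"api": "apply_moves", "payload": {"deltas": [{"fingers": 40,"delta_pos": [-1,0.8,50],"angular": [0,0,1.5]},{"fingers": 40,"delta_pos": [-1,0.8,95],"angular": [0,0,1.5]},{"fingers": 40,"delta_pos": [-1,0.8,130],"angular": [0,0,1.5]},{"fingers": 40,"delta_pos": [-1,0.8,142],"angular": [0,0,1.5]},{"fingers": 40,"delta_pos": [-1,0.8,146],"angular": [0,0,1.5]},{"fingers": 40,"delta_pos": [-1,0.8,146],"angular": [0,0,1.5]},{"fingers": 3,"delta_pos": [-1,0.8,146],"angular": [0,0,1.5]},{"fingers": 3,"delta_pos": [-1,0.8,146],"angular": [0,0,1.5]},{"fingers": 3,"delta_pos": [-1,0.8,146],"angular": [0,0,1.5]},{"fingers": 3,"delta_pos": [-1,0.8,146],"angular": [0,0,1.5]}]}}

```text
clock: 8.95
tool_pos: [0.4165, -0.1777, 0.0043]
orientation: [180.0, 0.1, 148.5]
force: [-0.1, -0.2, 0.8]
opening: 0.0135
gripper_force: 0.0
```

Request:
{"api": "apply_moves", "payload": {"deltas": [{"fingers": 3,"delta_pos": [0,0,0],"angular": [0,0,0]},{"fingers": 3,"delta_pos": [0,0,0],"angular": [0,0,0]},{"fingers": 3,"delta_pos": [0,0,0],"angular": [0,0,0]},{"fingers": 3,"delta_pos": [0,0,-10],"angular": [0,0,0]},{"fingers": 3,"delta_pos": [0,0,-40],"angular": [0,0,0]},{"fingers": 3,"delta_pos": [0,0,-85],"angular": [0,0,0]},{"fingers": 3,"delta_pos": [0,0,-120],"angular": [0,0,0]},{"fingers": 3,"delta_pos": [0,0,-120],"angular": [0,0,0]},{"fingers": 3,"delta_pos": [0,0,-120],"angular": [0,0,0]},{"fingers": 3,"delta_pos": [0,0,-120],"angular": [0,0,0]}]}}

```text
clock: 9.95
tool_pos: [0.4153, -0.1776, 0.1232]
orientation: [-180.0, -0.1, 148.5]
force: [-0.4, 0.5, -0.7]
opening: 0.0093
gripper_force: 30.0
```

```bash
python3 -c "
from h import *
gomat(484,181.2,60)"
```

```text
delta_pos [155.  361.   63.3] angular [  0.    -0.06 -35.3 ] rows 8.0
```

Request:
{"api": "apply_moves", "payload": {"deltas": [{"fingers": 3,"delta_pos": [155,361,0],"angular": [0,0,-35.3]},{"fingers": 3,"delta_pos": [155,361,0],"angular": [0,0,-35.3]},{"fingers": 3,"delta_pos": [155,361,0],"angular": [0,0,-35.3]},{"fingers": 3,"delta_pos": [155,361,0],"angular": [0,0,-35.3]},{"fingers": 3,"delta_pos": [155,361,0],"angular": [0,0,-35.3]},{"fingers": 3,"delta_pos": [155,361,0],"angular": [0,0,-35.3]},{"fingers": 3,"delta_pos": [155,361,0],"angular": [0,0,-35.3]},{"fingers": 3,"delta_pos": [155,361,0],"angular": [0,0,-35.3]},{"fingers": 3,"delta_pos": [155,361,0],"angular": [0,0,-35.3]},{"fingers": 3,"delta_pos": [155,361,30],"angular": [0,0,-35.3]}]}}

```text
clock: 10.95
tool_pos: [0.4738, 0.2136, 0.0947]
orientation: [179.9, 0.2, -176.0]
force: [1.3, 0.3, -0.5]
opening: 0.0093
gripper_force: 30.0
```

Request:
{"api": "apply_moves", "payload": {"deltas": [{"fingers": 3,"delta_pos": [0,0,40],"angular": [0,0,0]},{"fingers": 3,"delta_pos": [0,0,70],"angular": [0,0,0]},{"fingers": 3,"delta_pos": [0,0,70],"angular": [0,0,0]},{"fingers": 3,"delta_pos": [0,0,70],"angular": [0,0,0]},{"fingers": 3,"delta_pos": [0,0,70],"angular": [0,0,0]}]}}

```text
clock: 11.45
tool_pos: [0.4731, 0.2115, 0.0248]
orientation: [180.0, 0.1, -176.2]
force: [0.1, 0.6, -0.6]
opening: 0.009
gripper_force: 30.0
```

```bash
python3 -c "
from h import *
gomat(484,181.2,9.8)
look('w5')
im=cv2.imread('pics/w5.png');cv2.imwrite('pics/w5c.png',cv2.resize(im[110:310,170:470],None,fx=2.6,fy=2.6))"
```

```text
delta_pos [ 1.5 -0.2 15. ] angular [0.04 0.07 0.04] rows 1.0
11.45 [0.47310397 0.21153695 0.02481755] [ 1.79963738e+02  6.55573715e-02 -1.76163994e+02] 0.00900716284308062 j6 -132.0111398965797
```

View pics/w5c.png

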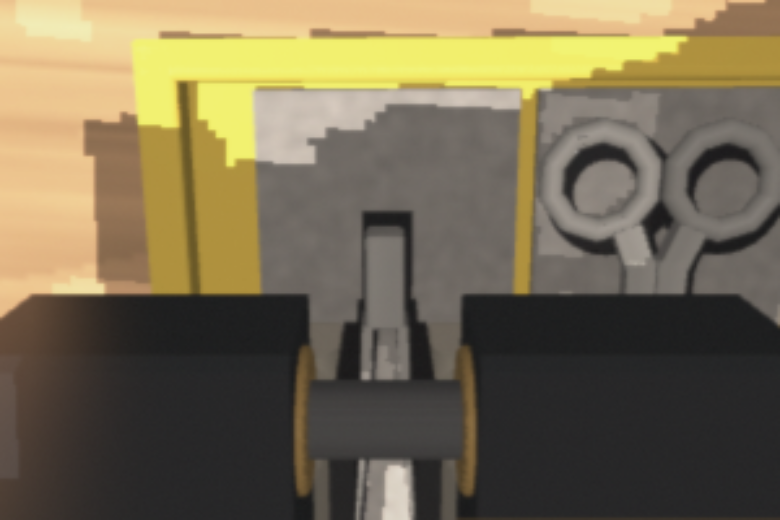

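The forceps hang over their outline, square and centred. Lowering them now.

Request:
{"api": "apply_moves", "payload": {"deltas": [{"fingers": 3,"delta_pos": [1.5,0,8],"angular": [0,0,0]},{"fingers": 3,"delta_pos": [1.5,0,13],"angular": [0,0,0]},{"fingers": 3,"delta_pos": [1.5,0,14.5],"angular": [0,0,0]},{"fingers": 3,"delta_pos": [1.5,0,15],"angular": [0,0,0]},{"fingers": 3,"delta_pos": [1.5,0,15],"angular": [0,0,0]}]}}

```text
clock: 12.0
tool_pos: [0.4708, 0.2111, 0.01]
orientation: [180.0, 0.0, -176.1]
force: [-6.3, -1.5, 19.1]
opening: 0.0097
gripper_force: 30.0
```

Request:
{"api": "apply_moves", "payload": {"deltas": [{"fingers": 3,"delta_pos": [0,0,-0.8],"angular": [0,0,0]},{"fingers": 14,"delta_pos": [0,0,-0.8],"angular": [0,0,0]},{"fingers": 26,"delta_pos": [0,0,-0.8],"angular": [0,0,0]},{"fingers": 26,"delta_pos": [0,0,-0.8],"angular": [0,0,0]},{"fingers": 26,"delta_pos": [0,0,-20],"angular": [0,0,0]},{"fingers": 26,"delta_pos": [0,0,-60],"angular": [0,0,0]},{"fingers": 26,"delta_pos": [0,0,-110],"angular": [0,0,0]},{"fingers": 26,"delta_pos": [0,0,-140],"angular": [0,0,0]},{"fingers": 26,"delta_pos": [0,0,-140],"angular": [0,0,0]},{"fingers": 26,"delta_pos": [0,0,-140],"angular": [0,0,0]}]}}

```text
clock: 13.0
tool_pos: [0.471, 0.2113, 0.1492]
orientation: [179.9, 0.1, -176.2]
force: [-0.9, -0.2, -1.7]
opening: 0.0262
gripper_force: 0.0
```

```bash
python3 -c "
from h import *
look('w6')
go(615.5,-65.7,150,158.6)"
```

```text
13.0 [0.47097698 0.2112545  0.14919678] [ 1.79924095e+02  6.06875386e-02 -1.76190901e+02] 0.02622048424561716 j6 -132.13870496569686
delta_pos [-126.3 -285.6   -1.9] angular [-1.000e-02 -3.000e-02  2.521e+01] rows 7.0
```

Request:
{"api": "apply_moves", "payload": {"deltas": [{"fingers": 40,"delta_pos": [-126,-285.5,-2],"angular": [0,0,25.2]},{"fingers": 40,"delta_pos": [-126,-285.5,-2],"angular": [0,0,25.2]},{"fingers": 40,"delta_pos": [-126,-285.5,-2],"angular": [0,0,25.2]},{"fingers": 40,"delta_pos": [-126,-285.5,-2],"angular": [0,0,25.2]},{"fingers": 40,"delta_pos": [-126,-285.5,-2],"angular": [0,0,25.2]},{"fingers": 40,"delta_pos": [-126,-285.5,-2],"angular": [0,0,25.2]},{"fingers": 40,"delta_pos": [-126,-285.5,-2],"angular": [0,0,25.2]},{"fingers": 40,"delta_pos": [-126,-285.5,-2],"angular": [0,0,25.2]},{"fingers": 40,"delta_pos": [-126,-285.5,-2],"angular": [0,0,25.2]},{"fingers": 40,"delta_pos": [-126,-285.5,-2],"angular": [0,0,25.2]}]}}

```text
clock: 14.05
tool_pos: [0.6149, -0.0643, 0.1501]
orientation: [-180.0, -0.1, 158.7]
force: [-0.2, 0.9, -0.4]
opening: 0.0401
gripper_force: 0.0
```

```bash
python3 -c "
from h import *
look('w7')
go(615.5,-65.7,150,158.6)
f=lambda n:cv2.resize(cv2.imread(f'pics/{n}.png')[120:290,170:470],None,fx=1.75,fy=1.75)
cv2.imwrite('pics/w67.png',np.vstack([f('w6'),f('w7')]))"
```

```text
14.05 [ 0.61493176 -0.06432023  0.15007846] [-1.79974640e+02 -6.23635626e-02  1.58689733e+02] 0.04006158917264865 j6 -123.39454871813238
delta_pos [-1.  -1.3  0.4] angular [-0.01 -0.04  0.11] rows 1.0
```

View pics/w67.png

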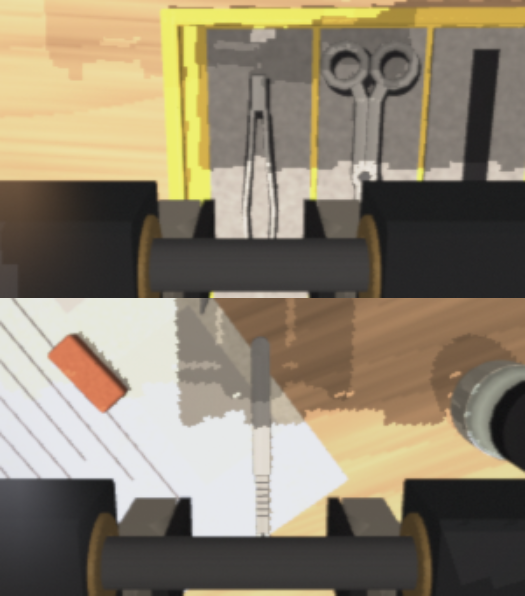

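The forceps lie on their outline. The scalpel handle is vertical at about column 319, with its back end near row 142. I'll compute the offset.

Run:
```python
from h import *
a=np.load('pics/w7.npy'); pose=(a[:3],a[3:])
g=cv2.cvtColor(cv2.imread('pics/w7.png'),cv2.COLOR_BGR2GRAY)
for r in (150,160,175,195,210,222,235): print(r,g[r,308:332])
print(g[135:152,318])
Rc=R.from_euler('xyz',a[3:],degrees=True)
P=pix2w('wrist',[(318.7,143),(318.8,175),(319.2,210),(320,235)],.0025,pose); print(np.round(Rc.inv().apply(P-a[:3])*1e3,1))
```

```text
150 [149 149 149 151 148 120 106 105 107 107 108 109 109 110 110 106 109 111
 111 111 112 110 109 107]
160 [148 147 146 147 146 125 110 108 109 109 110 108 108 108 109 105 105 105
 105 105 105 106 106 107]
175 [133 130 129 129 128 115 106 106 108 109 109 108 107 107 108 107 124 146
 150 152 152 151 157 181]
195 [232 232 232 232 232 228 208 212 216 221 222 222 220 220 220 217 195 223
 231 232 232 232 232 233]
210 [232 232 233 233 233 230 210 217 220 221 222 221 220 220 220 218 182 192
 225 232 233 233 233 233]
222 [233 233 233 233 232 233 231 212 202 208 207 207 209 210 204 174 221 232
 233 233 233 233 233 233]
235 [233 233 233 233 233 233 233 229 208 206 205 206 207 210 205 165 181 224
 232 233 233 233 233 233]
[103 104 104 105 105 101  97  98 105 107 106 107 109 109 109 108 107]
[[ 45.   -0.3 147.6]
 [ 14.7  -0.2 147.6]
 [-20.1   0.3 147.6]
 [-46.2   1.1 147.5]]
```

Request:
{"api": "apply_moves", "payload": {"deltas": [{"fingers": 40,"delta_pos": [0.5,-0.5,50],"angular": [0,0,-0.6]},{"fingers": 40,"delta_pos": [0.5,-0.5,95],"angular": [0,0,-0.6]},{"fingers": 40,"delta_pos": [0.5,-0.5,130],"angular": [0,0,-0.6]},{"fingers": 40,"delta_pos": [0.5,-0.5,143],"angular": [0,0,-0.6]},{"fingers": 40,"delta_pos": [0.5,-0.5,147.5],"angular": [0,0,-0.6]},{"fingers": 40,"delta_pos": [0.5,-0.5,147.5],"angular": [0,0,-0.6]},{"fingers": 3,"delta_pos": [0.5,-0.5,147.5],"angular": [0,0,-0.6]},{"fingers": 3,"delta_pos": [0.5,-0.5,147.5],"angular": [0,0,-0.6]},{"fingers": 3,"delta_pos": [0.5,-0.5,147.5],"angular": [0,0,-0.6]},{"fingers": 3,"delta_pos": [0.5,-0.5,147.5],"angular": [0,0,-0.6]}]}}

```text
clock: 15.1
tool_pos: [0.6154, -0.0657, 0.004]
orientation: [180.0, 0.1, 159.2]
force: [0.5, 0.1, 0.2]
opening: 0.0133
gripper_force: 0.1
```

Request:
{"api": "apply_moves", "payload": {"deltas": [{"fingers": 3,"delta_pos": [0,0,0],"angular": [0,0,0]},{"fingers": 3,"delta_pos": [0,0,0],"angular": [0,0,0]},{"fingers": 3,"delta_pos": [0,0,0],"angular": [0,0,0]},{"fingers": 3,"delta_pos": [0,0,-10],"angular": [0,0,0]},{"fingers": 3,"delta_pos": [0,0,-40],"angular": [0,0,0]},{"fingers": 3,"delta_pos": [0,0,-85],"angular": [0,0,0]},{"fingers": 3,"delta_pos": [0,0,-130],"angular": [0,0,0]},{"fingers": 3,"delta_pos": [0,0,-145],"angular": [0,0,0]},{"fingers": 3,"delta_pos": [0,0,-145],"angular": [0,0,0]},{"fingers": 3,"delta_pos": [0,0,-145],"angular": [0,0,0]}]}}

```text
clock: 16.1
tool_pos: [0.6146, -0.0656, 0.1483]
orientation: [180.0, -0.0, 159.2]
force: [-0.2, 0.0, -1.1]
opening: 0.0079
gripper_force: 30.0
```

```bash
python3 -c "
from h import *
gomat(484,301,60)"
```

```text
delta_pos [281.4 317.1  88.5] angular [ 3.00e-02  1.00e-02 -2.46e+01] rows 9.0
```

Request:
{"api": "apply_moves", "payload": {"deltas": [{"fingers": 3,"delta_pos": [281.5,317,0],"angular": [0,0,-24.6]},{"fingers": 3,"delta_pos": [281.5,317,0],"angular": [0,0,-24.6]},{"fingers": 3,"delta_pos": [281.5,317,0],"angular": [0,0,-24.6]},{"fingers": 3,"delta_pos": [281.5,317,0],"angular": [0,0,-24.6]},{"fingers": 3,"delta_pos": [281.5,317,0],"angular": [0,0,-24.6]},{"fingers": 3,"delta_pos": [281.5,317,0],"angular": [0,0,-24.6]},{"fingers": 3,"delta_pos": [281.5,317,0],"angular": [0,0,-24.6]},{"fingers": 3,"delta_pos": [281.5,317,0],"angular": [0,0,-24.6]},{"fingers": 3,"delta_pos": [281.5,317,0],"angular": [0,0,-24.6]},{"fingers": 3,"delta_pos": [281.5,317,20],"angular": [0,0,-24.6]}]}}

```text
clock: 17.1
tool_pos: [0.4637, 0.3343, 0.1286]
orientation: [179.9, 0.1, -175.9]
force: [0.4, 0.1, -0.7]
opening: 0.0081
gripper_force: 30.0
```

Request:
{"api": "apply_moves", "payload": {"deltas": [{"fingers": 3,"delta_pos": [0,0,45],"angular": [0,0,0]},{"fingers": 3,"delta_pos": [0,0,90],"angular": [0,0,0]},{"fingers": 3,"delta_pos": [0,0,102],"angular": [0,0,0]},{"fingers": 3,"delta_pos": [0,0,102],"angular": [0,0,0]},{"fingers": 3,"delta_pos": [0,0,102],"angular": [0,0,0]},{"fingers": 3,"delta_pos": [0,0,102],"angular": [0,0,0]}]}}

```text
clock: 17.7
tool_pos: [0.4653, 0.3316, 0.0281]
orientation: [179.9, 0.1, -176.2]
force: [-0.3, 0.0, 0.2]
opening: 0.0081
gripper_force: 30.0
```

```bash
python3 -c "
from h import *
gomat(484,301,9.8)
look('w8')
im=cv2.imread('pics/w8.png');cv2.imwrite('pics/w8c.png',cv2.resize(im[110:310,170:470],None,fx=2.,fy=2.))"
```

```text
delta_pos [ 1.3 -0.8 18.3] angular [0.13 0.13 0.04] rows 1.0
17.7 [0.46531057 0.33162501 0.0281335 ] [ 1.79874238e+02  1.26760493e-01 -1.76164394e+02] 0.008116473212198052 j6 -141.29222798301222
```

View pics/w8c.png

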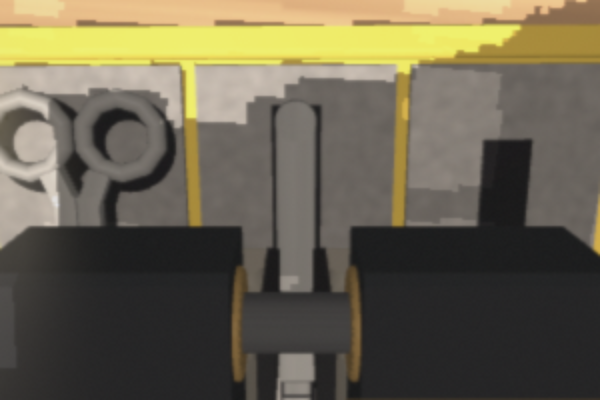

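Run:
```python
from h import *
a=np.load('pics/w8.npy'); pose=(a[:3],a[3:])
Rc=R.from_euler('xyz',a[3:],degrees=True)
for p,z in [((317.5,160.5),a[2]+.001),((318,162.5),.006)]: print(np.round(Rc.inv().apply(pix2w('wrist',p,z,pose)-a[:3])*1e3,1))
```

```text
[[47.5 -1.3 -1.1]]
[[43.5 -1.1 22. ]]
```

The held scalpel sits about 4 mm too far back relative to its outline, so I'll correct by −4 mm in tool x while lowering.

Request:
{"api": "apply_moves", "payload": {"deltas": [{"fingers": 3,"delta_pos": [-4,0,8],"angular": [0,0,0]},{"fingers": 3,"delta_pos": [-4,0,15],"angular": [0,0,0]},{"fingers": 3,"delta_pos": [-4,0,17.5],"angular": [0,0,0]},{"fingers": 3,"delta_pos": [-4,0,18],"angular": [0,0,0]},{"fingers": 3,"delta_pos": [-4,0,18],"angular": [0,0,0]}]}}

```text
clock: 18.25
tool_pos: [0.4686, 0.3309, 0.0095]
orientation: [180.0, 0.1, -176.1]
force: [-3.4, -2.8, 15.4]
opening: 0.0082
gripper_force: 30.0
```

Request:
{"api": "apply_moves", "payload": {"deltas": [{"fingers": 3,"delta_pos": [0,0,-0.8],"angular": [0,0,0]},{"fingers": 14,"delta_pos": [0,0,-0.8],"angular": [0,0,0]},{"fingers": 26,"delta_pos": [0,0,-0.8],"angular": [0,0,0]},{"fingers": 26,"delta_pos": [0,0,-0.8],"angular": [0,0,0]},{"fingers": 26,"delta_pos": [0,0,-20],"angular": [0,0,0]},{"fingers": 26,"delta_pos": [0,0,-60],"angular": [0,0,0]},{"fingers": 26,"delta_pos": [0,0,-110],"angular": [0,0,0]},{"fingers": 26,"delta_pos": [0,0,-140],"angular": [0,0,0]},{"fingers": 26,"delta_pos": [0,0,-140],"angular": [0,0,0]},{"fingers": 26,"delta_pos": [0,0,-140],"angular": [0,0,0]}]}}

```text
clock: 19.25
tool_pos: [0.4682, 0.331, 0.1487]
orientation: [179.9, 0.0, -176.2]
force: [0.2, -0.5, -1.2]
opening: 0.0261
gripper_force: 0.0
```

```bash
python3 -c "
from h import *
look('w9')
go(578.2,-256.4,150,162.9)"
```

```text
19.25 [0.46821547 0.33099659 0.14866465] [ 1.79922661e+02  3.66790259e-02 -1.76188274e+02] 0.026133927129823827 j6 -140.96055723039305
delta_pos [ -71.2 -592.9   -2.3] angular [-2.00e-02 -4.00e-02  2.09e+01] rows 12.0
```

Request:
{"api": "apply_moves", "payload": {"deltas": [{"fingers": 40,"delta_pos": [-71,-593,-2],"angular": [0,0,20.9]},{"fingers": 40,"delta_pos": [-71,-593,-2],"angular": [0,0,20.9]},{"fingers": 40,"delta_pos": [-71,-593,-2],"angular": [0,0,20.9]},{"fingers": 40,"delta_pos": [-71,-593,-2],"angular": [0,0,20.9]},{"fingers": 40,"delta_pos": [-71,-593,-2],"angular": [0,0,20.9]},{"fingers": 40,"delta_pos": [-71,-593,-2],"angular": [0,0,20.9]},{"fingers": 40,"delta_pos": [-71,-593,-2],"angular": [0,0,20.9]},{"fingers": 40,"delta_pos": [-71,-593,-2],"angular": [0,0,20.9]},{"fingers": 40,"delta_pos": [-71,-593,-2],"angular": [0,0,20.9]},{"fingers": 40,"delta_pos": [-71,-593,-2],"angular": [0,0,20.9]}]}}

```text
clock: 20.3
tool_pos: [0.5598, -0.1626, 0.148]
orientation: [-180.0, -0.2, 162.9]
force: [0.8, 0.5, 0.6]
opening: 0.0401
gripper_force: 0.0
```

```bash
python3 -c "
from h import *
go(578.2,-256.4,150,162.9)"
```

```text
delta_pos [-45.1 -84.3  -2.1] angular [-0.04 -0.17  0.03] rows 2.0
```

Request:
{"api": "apply_moves", "payload": {"deltas": [{"fingers": 40,"delta_pos": [-44,-81,0],"angular": [0,0,0]},{"fingers": 40,"delta_pos": [-44,-81,0],"angular": [0,0,0]},{"fingers": 40,"delta_pos": [-44,-81,0],"angular": [0,0,0]},{"fingers": 40,"delta_pos": [-44,-81,0],"angular": [0,0,0]},{"fingers": 40,"delta_pos": [-44,-81,0],"angular": [0,0,0]},{"fingers": 40,"delta_pos": [-44,-81,0],"angular": [0,0,0]}]}}

```text
clock: 20.9
tool_pos: [0.5787, -0.2498, 0.1494]
orientation: [-180.0, -0.1, 163.0]
force: [-1.1, 0.0, 0.1]
opening: 0.0402
gripper_force: 0.0
```

```bash
python3 -c "
from h import *
look('w10')
go(578.2,-256.4,150,162.9)
f=lambda n:cv2.resize(cv2.imread(f'pics/{n}.png')[120:290,170:470],None,fx=1.75,fy=1.75)
cv2.imwrite('pics/w910.png',np.vstack([f('w9'),f('w10')]))
g=cv2.cvtColor(cv2.imread('pics/w10.png'),cv2.COLOR_BGR2GRAY)
def runs(v,o):
    i=np.flatnonzero(v)+o; return [(int(s[0]),int(s[-1])) for s in np.split(i,np.flatnonzero(np.diff(i)>1)+1)] if len(i) else []
for r in range(150,225,10): print(r,runs(g[r,295:345]<70,295))
print('col',runs(g[110:225,318]<70,110))
"
```

```text
20.9 [ 0.57869854 -0.24976586  0.14939179] [-1.79999379e+02 -5.20023896e-02  1.63002431e+02] 0.04023199642852421 j6 -101.35685963946308
delta_pos [-1.3 -6.6 -0.3] angular [ 0.   -0.02  0.11] rows 1.0
150 []
160 [(309, 316)]
170 [(308, 318)]
180 [(308, 317)]
190 [(308, 317)]
200 [(309, 317)]
210 [(308, 317)]
220 [(309, 317)]
col [(162, 172)]
```

View pics/w910.png

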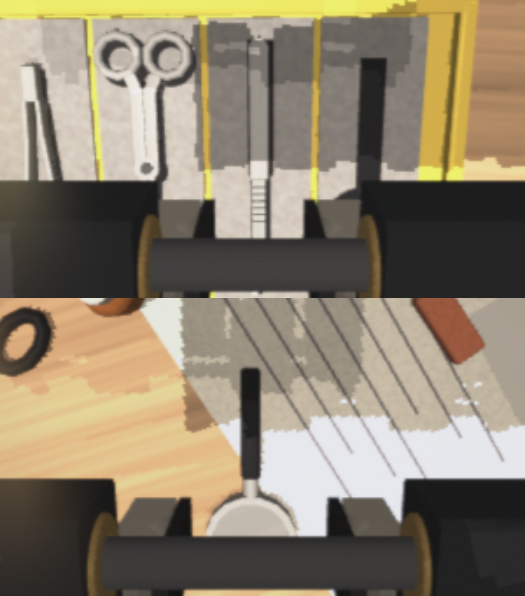

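The scalpel lies inside its outline. The lens handle is centred at column 312.7 and its back end is near row 160.

Run:
```python
from h import *
a=np.load('pics/w10.npy'); pose=(a[:3],a[3:])
g=cv2.cvtColor(cv2.imread('pics/w10.png'),cv2.COLOR_BGR2GRAY)
print(g[152:168,312])
for r in (165,185,205,218): print(r,g[r,303:324])
Rc=R.from_euler('xyz',a[3:],degrees=True)
P=pix2w('wrist',[(312.7,160),(312.7,175),(312.8,215)],.008,pose); print(np.round(Rc.inv().apply(P-a[:3])*1e3,1))
```

```text
[148 150 150 149 148 150 146 115  50  25  22  25  26  25  26  25]
165 [146 145 146 142  87  36  26  27  25  25  26  24  25  24  28  66 132 146
 146 146 149]
185 [182 179 179 172 109  48  30  31  32  32  33  33  33  32  34  81 166 183
 182 183 185]
205 [225 231 232 228 153  70  49  51  52  53  52  50  49  44  43  82 173 224
 231 232 232]
218 [197 196 195 190 139  75  49  50  51  50  50  49  48  45  42  85 178 224
 231 232 232]
[[ 29.9  -5.9 141.4]
 [ 15.9  -5.9 141.4]
 [-23.3  -6.  141.4]]
```

Request:
{"api": "apply_moves", "payload": {"deltas": [{"fingers": 40,"delta_pos": [-2,-6,50],"angular": [0,0,0]},{"fingers": 40,"delta_pos": [-2,-6,95],"angular": [0,0,0]},{"fingers": 40,"delta_pos": [-2,-6,130],"angular": [0,0,0]},{"fingers": 40,"delta_pos": [-2,-6,142],"angular": [0,0,0]},{"fingers": 40,"delta_pos": [-2,-6,145.5],"angular": [0,0,0]},{"fingers": 40,"delta_pos": [-2,-6,145.5],"angular": [0,0,0]},{"fingers": 3,"delta_pos": [-2,-6,145.5],"angular": [0,0,0]},{"fingers": 3,"delta_pos": [-2,-6,145.5],"angular": [0,0,0]},{"fingers": 3,"delta_pos": [-2,-6,145.5],"angular": [0,0,0]},{"fingers": 3,"delta_pos": [-2,-6,145.5],"angular": [0,0,0]}]}}

```text
clock: 21.95
tool_pos: [0.5794, -0.2573, 0.0052]
orientation: [180.0, 0.1, 162.9]
force: [0.2, -0.1, -0.5]
opening: 0.0138
gripper_force: 0.3
```

Request:
{"api": "apply_moves", "payload": {"deltas": [{"fingers": 3,"delta_pos": [0,0,0],"angular": [0,0,0]},{"fingers": 3,"delta_pos": [0,0,0],"angular": [0,0,0]},{"fingers": 3,"delta_pos": [0,0,0],"angular": [0,0,0]},{"fingers": 3,"delta_pos": [0,0,-10],"angular": [0,0,0]},{"fingers": 3,"delta_pos": [0,0,-40],"angular": [0,0,0]},{"fingers": 3,"delta_pos": [0,0,-85],"angular": [0,0,0]},{"fingers": 3,"delta_pos": [0,0,-130],"angular": [0,0,0]},{"fingers": 3,"delta_pos": [0,0,-145],"angular": [0,0,0]},{"fingers": 3,"delta_pos": [0,0,-145],"angular": [0,0,0]},{"fingers": 3,"delta_pos": [0,0,-145],"angular": [0,0,0]}]}}

```text
clock: 22.95
tool_pos: [0.5787, -0.2571, 0.1495]
orientation: [180.0, 0.0, 162.9]
force: [-0.2, 0.3, -2.1]
opening: 0.0103
gripper_force: 29.9
```

```bash
python3 -c "
from h import *
gomat(485,361,150)"
```

```text
delta_pos [ 3.026e+02  5.847e+02 -3.000e-01] angular [ 3.000e-02  1.000e-02 -2.089e+01] rows 14.0
```

Request:
{"api": "apply_moves", "payload": {"deltas": [{"fingers": 3,"delta_pos": [302.5,584.5,0],"angular": [0,0,-20.9]},{"fingers": 3,"delta_pos": [302.5,584.5,0],"angular": [0,0,-20.9]},{"fingers": 3,"delta_pos": [302.5,584.5,0],"angular": [0,0,-20.9]},{"fingers": 3,"delta_pos": [302.5,584.5,0],"angular": [0,0,-20.9]},{"fingers": 3,"delta_pos": [302.5,584.5,0],"angular": [0,0,-20.9]},{"fingers": 3,"delta_pos": [302.5,584.5,0],"angular": [0,0,-20.9]},{"fingers": 3,"delta_pos": [302.5,584.5,0],"angular": [0,0,-20.9]},{"fingers": 3,"delta_pos": [302.5,584.5,0],"angular": [0,0,-20.9]},{"fingers": 3,"delta_pos": [302.5,584.5,0],"angular": [0,0,-20.9]},{"fingers": 3,"delta_pos": [302.5,584.5,0],"angular": [0,0,-20.9]}]}}

```text
clock: 23.95
tool_pos: [0.4882, 0.236, 0.1479]
orientation: [-179.9, -0.1, -176.2]
force: [2.5, 0.4, 0.4]
opening: 0.0103
gripper_force: 29.9
```

```bash
python3 -c "
from h import *
gomat(485,361,150)"
```

```text
delta_pos [ 16.4 156.2  -2.3] angular [-0.1  -0.12  0.02] rows 4.0
```

Request:
{"api": "apply_moves", "payload": {"deltas": [{"fingers": 3,"delta_pos": [16,152,0],"angular": [0,0,0]},{"fingers": 3,"delta_pos": [16,152,0],"angular": [0,0,0]},{"fingers": 3,"delta_pos": [16,152,0],"angular": [0,0,0]},{"fingers": 3,"delta_pos": [16,152,0],"angular": [0,0,0]},{"fingers": 3,"delta_pos": [16,152,45],"angular": [0,0,0]},{"fingers": 3,"delta_pos": [16,152,90],"angular": [0,0,0]},{"fingers": 3,"delta_pos": [16,152,118],"angular": [0,0,0]},{"fingers": 3,"delta_pos": [16,152,118],"angular": [0,0,0]},{"fingers": 3,"delta_pos": [16,152,118],"angular": [0,0,0]},{"fingers": 3,"delta_pos": [16,152,118],"angular": [0,0,0]}]}}

```text
clock: 24.95
tool_pos: [0.4644, 0.3861, 0.0328]
orientation: [179.9, 0.1, -176.2]
force: [-0.4, 0.3, -0.6]
opening: 0.0103
gripper_force: 29.9
```

```bash
python3 -c "
from h import *
gomat(485,361,10.8)
look('w11')
im=cv2.imread('pics/w11.png');cv2.imwrite('pics/w11c.png',cv2.resize(im[110:310,170:470],None,fx=2.,fy=2.))"
```

```text
delta_pos [ 2.8  4.8 22. ] angular [0.08 0.08 0.04] rows 1.0
24.95 [0.46444705 0.38607998 0.03280047] [ 1.79922606e+02  8.20044246e-02 -1.76160655e+02] 0.01027810012636034 j6 -144.44930217092187
```

View pics/w11c.png

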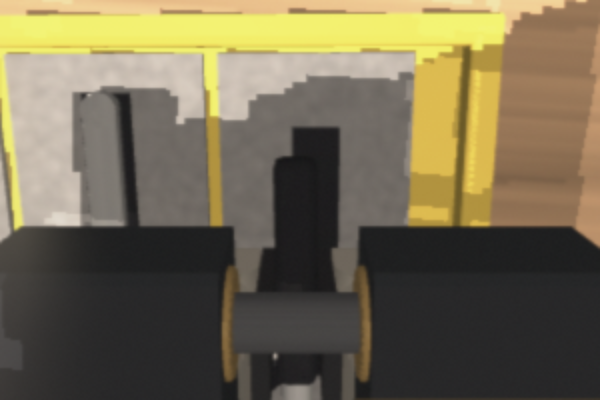

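Run:
```python
from h import *
a=np.load('pics/w11.npy'); pose=(a[:3],a[3:])
Rc=R.from_euler('xyz',a[3:],degrees=True)
for p,z in [((317.5,188.5),a[2]+.005),((328.2,173.7),.006)]: print(np.round(Rc.inv().apply(pix2w('wrist',p,z,pose)-a[:3])*1e3,1))
```

```text
[[34.4 -1.3 -5.1]]
[[36.4  4.8 26.8]]
```

Request:
{"api": "apply_moves", "payload": {"deltas": [{"fingers": 3,"delta_pos": [1,5.6,5],"angular": [0,0,0]},{"fingers": 3,"delta_pos": [1,5.6,12],"angular": [0,0,0]},{"fingers": 3,"delta_pos": [1,5.6,19],"angular": [0,0,0]},{"fingers": 3,"delta_pos": [1,5.6,21],"angular": [0,0,0]},{"fingers": 3,"delta_pos": [1,5.6,21.5],"angular": [0,0,0]},{"fingers": 3,"delta_pos": [1,5.6,21.5],"angular": [0,0,0]}]}}

```text
clock: 25.6
tool_pos: [0.4622, 0.3909, 0.0109]
orientation: [180.0, 0.0, -176.1]
force: [-5.5, -1.8, 14.0]
opening: 0.01
gripper_force: 29.9
```

Contact is made, so I'll release the lens and retreat.

Request:
{"api": "apply_moves", "payload": {"deltas": [{"fingers": 3,"delta_pos": [0,0,-0.6],"angular": [0,0,0]},{"fingers": 14,"delta_pos": [0,0,-0.6],"angular": [0,0,0]},{"fingers": 24,"delta_pos": [0,0,-0.6],"angular": [0,0,0]},{"fingers": 24,"delta_pos": [0,0,-0.6],"angular": [0,0,0]},{"fingers": 24,"delta_pos": [0,0,-20],"angular": [0,0,0]},{"fingers": 24,"delta_pos": [0,0,-60],"angular": [0,0,0]},{"fingers": 24,"delta_pos": [0,0,-110],"angular": [0,0,0]},{"fingers": 24,"delta_pos": [0,0,-150],"angular": [0,0,0]},{"fingers": 24,"delta_pos": [80,0,-180],"angular": [0,0,0]},{"fingers": 24,"delta_pos": [80,0,-180],"angular": [0,0,0]}]}}

```text
clock: 26.6
tool_pos: [0.3818, 0.3855, 0.1913]
orientation: [179.9, 0.0, -176.3]
force: [-1.7, 0.9, 0.4]
opening: 0.0242
gripper_force: 0.0
```

Request:
{"api": "apply_moves", "payload": {"deltas": [{"fingers": 24,"delta_pos": [0,-350,0],"angular": [0,0,0]},{"fingers": 24,"delta_pos": [0,-350,0],"angular": [0,0,0]},{"fingers": 24,"delta_pos": [0,-350,0],"angular": [0,0,0]},{"fingers": 24,"delta_pos": [0,-350,0],"angular": [0,0,0]},{"fingers": 24,"delta_pos": [0,-350,0],"angular": [0,0,0]},{"fingers": 24,"delta_pos": [0,-350,0],"angular": [0,0,0]},{"fingers": 24,"delta_pos": [0,-350,0],"angular": [0,0,0]},{"fingers": 24,"delta_pos": [0,-350,0],"angular": [0,0,0]},{"fingers": 24,"delta_pos": [0,-350,0],"angular": [0,0,0]},{"fingers": 24,"delta_pos": [0,-350,0],"angular": [0,0,0]}]}}

```text
clock: 27.6
tool_pos: [0.406, 0.0367, 0.1898]
orientation: [180.0, 0.0, -176.2]
force: [-0.3, -0.2, 0.1]
opening: 0.0238
gripper_force: 0.0
```

```bash
python3 -c "
from h import *
im=ctrl.snapshot('top')[:,:,::-1]; cv2.imwrite('pics/t2.png',im)
cv2.imwrite('pics/t2c.png',cv2.resize(im[145:250,125:260],None,fx=5.5,fy=5.5,interpolation=cv2.INTER_CUBIC))"
```

```text
(no output)
```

View pics/t2c.png

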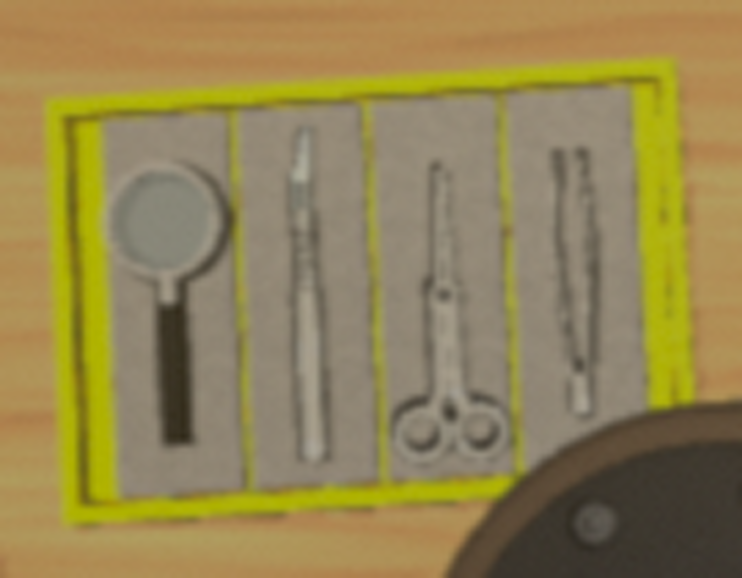

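All four instruments lie on their outlines, pointing the right way and within about 2 mm: lens (165,222), scalpel (310,300), scissors (446,330) and forceps (577,280). The arm is clear, so I'm handing in.

```bash
python3 -c "
from plant import ctrl
print(ctrl.close_job())"
```

```text
the job is handed in; nothing more can be done
None
```

All four instruments are back in the tray, each flat on its own outline and pointing the right way to within about 2 mm; the pen and paper scissors were not touched, and the job was handed in at about 28 s on the clock.

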